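# Lay a locker faceplate down on the service board

## Task

Lift the taller aluminium faceplate out of the wooden stand and rest its lower edge on the grey felt of the service board, a little in front of the steel stop bar and with the smooth front turned away from the bar. Then tip it gently down on that edge, without letting it fall, until it lies flat on its face, and slide it back until its lower edge is fully home and square against the stop bar. Leave everything else on the bench where it is, and let go.

Things in the scene. Friction and masses are not known exactly. Their poses are not given: they have to be found in the camera images.
- faceplate_center (a point): Centre of the taller cast aluminium faceplate, the one to lay down: 160 mm long, 62 mm wide, 20 mm thick. It starts upright on its lower edge in a slot of the stand. Axes: z along its length from lower to upper edge (up at the start); x across its thickness, out of the hollow back (the smooth front faces -x); y across its width.
- faceplate_edge (a point): Middle of the faceplate's front lower edge, the edge that it is tipped over: 80 mm below and 10 mm to the front of faceplate_center along the plate's own axes (-z and -x). Same axes.
- faceplate: The same faceplate; origin in the middle of its lower end face, 80 mm from faceplate_center, same axes. 0.5 to 0.75 kg, balanced at its centre. Front closed and flat with flush lock cylinder, coin slot and button; back hollow with a 7 mm rim. It can be pinched across its 62 mm width by its two flat, 20 mm thick sides, anywhere along its length.
- board: Service board fixed to the bench, 250 x 140 mm: plywood with grey felt on top, the felt 13 mm above the bench, and a steel stop bar (18 mm thick, 12 mm higher than the felt) across one end. Origin: centre of its underside. x runs along it from the stop bar to the free end, z up. The bar's face is at x = -105 mm; the felt runs from there to +124 mm and 64 mm to either side.
- stop (a point): Middle of the foot of the stop bar's face, at felt height, on the board's centre line. Same axes as the board.
- stand: Wooden stand fixed to the bench, 172 x 104 mm, 48 mm high; origin: centre of its underside. Two slots at x = -38 and +38 mm, 23.5 mm wide, floor 14 mm above the bench, walls 34 mm high: lift a plate straight up 36 mm or more to free it. The faceplate stands in either slot, the shorter plate in the other; both fronts face the stand's -x.
- short_plate_center (a point): Centre of the shorter plate, 95 mm long, otherwise of the same width, thickness and make, upright in the other slot. Leave it there. Same axes as the faceplate.
- lock_body_center (a point): Centre of the polished steel lock body lying on the bench, 70 x 128 mm, 36 mm high. Leave it.
- cup: White porcelain parts cup, 76 mm across, 58 mm high; origin at the centre of its foot. Leave it.
- key_a: Silver key lying flat, 75 mm long, 5 mm thick, between the stand and the board; origin on the bench near its middle. Leave it.
- key_b: The other silver key, likewise, on the far side of the board. Leave it.
- screwdriver: Screwdriver lying past the board's free end, 190 mm long, under 35 mm high. Leave it.
Mind the look-alikes: they are no part of the job. Leave any black or purple look-alike of the faceplate alone.

How it is judged:
By the outcome, as a careful person would: the job done as asked, in the order asked, and still so for the second after the job is handed in, with the robot touching nothing.
It also fails if it takes over 51 s, if anything falls off the work surface, if the arm or the gripper's body presses on something with over 40 N, if the wrist force passes 120 N, or if a joint passes its speed limit or range.

## Robot

A 6-joint arm with a two-finger parallel gripper is mounted at the origin on the work surface. World frame = base frame: x ahead of the robot, y to its left, z up, the work surface at z = 0. Lengths are in mm, angles in rad, forces in N, time in s.
With the tool pointing down it reaches from about 275 to 1000 mm from the base axis. Payload 8.4 kg.
Tool frame: the origin (TCP) lies on the centre line of the jaws, within the pads' length; the fingertips stand 25 mm ahead of it and the grasp point (between the pads) lies 6 mm ahead of it; z points along the fingers, x is the direction in which the jaws open and shut, and the axes are right-handed (so a half turn about z gives the same grasp; the last joint's range is limited). The gripper opens to 85 mm and grips with 20 to 120 N. Pads are 22 mm wide; open, the fingers measure 114 mm over their backs; the gripper's body (76 mm by 85 mm) begins 54 mm behind the grasp point. The pads swing forward as they close: fully open they stand 13 mm farther back than shut.
Start: joints at [-1.174, 0.353, 1.633, -0, 1.155, -0.002], TCP at [242.694, -575.958, 256.281] pointing down, gripper open.
Joint ranges: [-2.63, 2.63], [-0.92, 2.1], [0.06, 2.66], [-1.3, 4.44], [0, 2.69], [-3.02, 3.02]. Speed limits (rad/s): [2.22, 2.22, 2.79, 3.14, 3.14, 3.14].

## Interface

Orientations are given as [roll, pitch, yaw] about the fixed x, y, z axes, in that order (R = Rz(yaw) Ry(pitch) Rx(roll)).
In Python, from rig import r gives the robot as it stands. The module is installed in compiled form; this text tells all that it offers.
- The arm moves only by the tool jog_arm, never from a script. Its argument "deltas" is a list of rows, each an object with "gripper": the gripper command: -1 is fully open, 1 is shut, values between are in proportion; "translation": the shift along the world's x, y, z in units of 10 cm (1.0 is 10 cm), a list of three; "dr": the turn, a rotation vector about the world's x, y, z in units of pi/2 rad (1.0 is pi/2 rad), a list of three. In form: [{"gripper": gripper, "translation": [x, y, z], "dr": [wx, wy, wz]}, ...]. A call has 1 to 12 rows; each row shifts and turns the commanded pose from where the row before left it; what a row does not reach is not made up. A row lasts 1/12 s, in which the tool goes at most 41.7 mm and 7.16 degrees, less where a joint would pass 70% of its speed; a pose out of reach is approached as far as the arm can. A call with a number of a shift or a turn outside -1 to 1 is refused whole. A call with a gripper value outside its range is refused whole. The fingers move at their own pace and stop on an object; "squeeze" is the grip in N (left out, the last holds). Time passes only in rows, so rows that do not move let the fingers close. It gives the time, the measured TCP pose, the force and the opening at its end, in the units of the state.
- r.sense(): the state, without advancing time (a new reading comes with each control period).
- r.grab_frame(name): name is "scene" or "top" or "wrist"; returns the picture (480x640x3 uint8, blue, green, red); there is no depth.
- r.calibration(name): a dict with "mtx" (3x3 intrinsics, pixels), "world_from_camera" (4x4, takes a point from camera to world coordinates). Camera axes: x right, y down, z forward; pixel columns grow to the right and rows downward; lengths in mm; the calibration is good to about 2 mm. A picture is of the moment at which its call begins: read the wrist's pose just before it. calibration takes no time and is no camera call; for the wrist camera it gives the pose at the moment of the call.
- r.sign_off(): hands the job in, once; it reports no verdict.
The state is a dict: "clock": time; "qpos": joint angles; "qvel": joint speeds; "joint_efforts": joint torques, N m; "eef_pos": TCP position; "tcp_rot": TCP orientation; "contact_force": force on the tool from outside, world axes, zero at the start; "wrist_torque": the same for the moment, N m; "opening": opening from 0.0 (shut) to 1.0 (fully open).
Only numpy, scipy, OpenCV 4.12 (cv2) and the standard library are available. Lean on these libraries where they do the work, as an engineer would, in place of code of your own. Each camera call takes 0.05 s, during which the arm holds its last target. There are 200 camera calls.

## Working session

There is one attempt and no reset: what is moved stays moved. The work goes in short steps, Python scripts to look and compute and a tool call to move; the robot and the scene stay as the last step left them, time stands still between calls to the robot, and variables do not carry over. Pictures are saved under pics/ and viewed, about 8 in all and at most 12, crops included, and the job is handed in when it is done.

Besides the shell and the picture viewer there is one more tool, called as name(argument=value, ...), one argument or row to a line, values as JSON. jog_arm: Moves the arm, as the interface text tells. Shifts and turns lie within -1 to 1; 1 stands for 10 cm of shift or pi/2 rad of turn. Its arguments: {"type":"object","properties":{"deltas":{"type":"array"},"squeeze":{"type":"number"}},"required":["deltas"]}

```bash
mkdir -p pics; python3 - <<'E'
from rig import r
import cv2,numpy as np
for n in("scene","top"):
    cv2.imwrite(f"pics/{n}0.png",r.grab_frame(n)); c=r.calibration(n); print(n,np.round(c["mtx"],1).tolist(),np.round(c["world_from_camera"],3).tolist())
print(r.sense())
E
```

```text
scene [[597.9, 0.0, 325.0], [0.0, 597.9, 238.2], [0.0, 0.0, 1.0]] [[0.333, 0.754, -0.567, 1224.267], [0.943, -0.263, 0.203, -296.97], [0.004, -0.602, -0.799, 1007.255], [0.0, 0.0, 0.0, 1.0]]
top [[434.7, 0.0, 319.2], [0.0, 434.7, 240.1], [0.0, 0.0, 1.0]] [[-0.027, -0.983, 0.181, 400.106], [-1.0, 0.026, -0.007, -80.175], [0.003, -0.181, -0.984, 1042.223], [0.0, 0.0, 0.0, 1.0]]
{'clock': 0.1, 'qpos': array([-1.17440235e+00,  3.53580654e-01,  1.63404535e+00,  1.27855463e-06,
        1.15520797e+00, -2.41355774e-03]), 'qvel': array([ 0.00043452, -0.0020096 , -0.00136496, -0.00040996,  0.00112729,
       -0.00050658]), 'joint_efforts': array([ 8.11826449e-04, -6.06355047e+01, -3.42820501e+01,  6.28446799e-06,
        3.78088400e-03,  6.83422599e-06]), 'eef_pos': array([ 242.54153255, -575.59571891,  255.64180332]), 'tcp_rot': array([-3.14158849e+00,  1.24131382e-03, -1.17198931e+00]), 'contact_force': array([-0.21549494,  0.28446166,  0.11495913]), 'wrist_torque': array([0.00655807, 0.03862921, 0.00057045]), 'opening': 1.0022103160487035}
```

View pics/scene0.png

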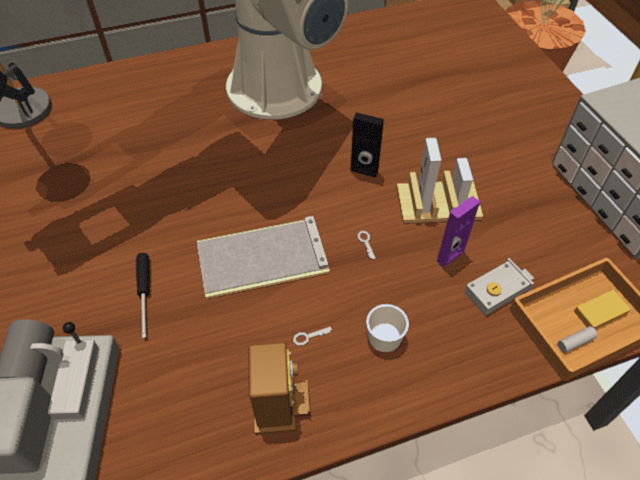

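View pics/top0.png

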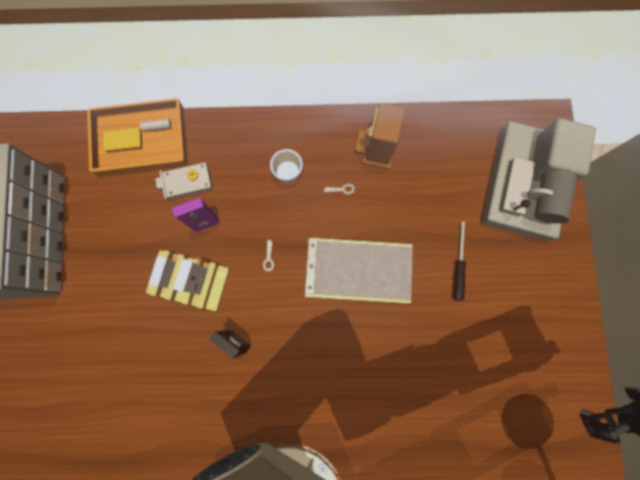

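```bash
cat > h.py <<'E'
import numpy as np,cv2
from rig import r
def ray(n,uv,z):
    c=r.calibration(n); T=c["world_from_camera"]; d=T[:3,:3]@np.linalg.inv(c["mtx"])@[uv[0],uv[1],1]
    return T[:3,3]+d*(z-T[2,3])/d[2]
def proj(n,p):
    c=r.calibration(n); q=np.linalg.inv(c["world_from_camera"])@np.append(p,1); q=c["mtx"]@q[:3]; return q[:2]/q[2]
E
python3 - <<'E'
import cv2,numpy as np
s=cv2.imread("pics/scene0.png");t=cv2.imread("pics/top0.png")
f=lambda i,x,y,w,h,k:cv2.resize(i[y:y+h,x:x+w],None,fx=k,fy=k,interpolation=cv2.INTER_CUBIC)
a=f(s,385,130,100,100,4);b=f(t,140,240,100,75,4);c=f(s,190,205,150,100,2.6667);d=f(t,295,230,130,80,3)
o=np.zeros((600,800,3),np.uint8);o[:400,:400]=a;o[:300,400:]=b;o[300:540,400:790]=d
cv2.imwrite("pics/c1.png",o)
E
```

```text
(no output)
```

View pics/c1.png

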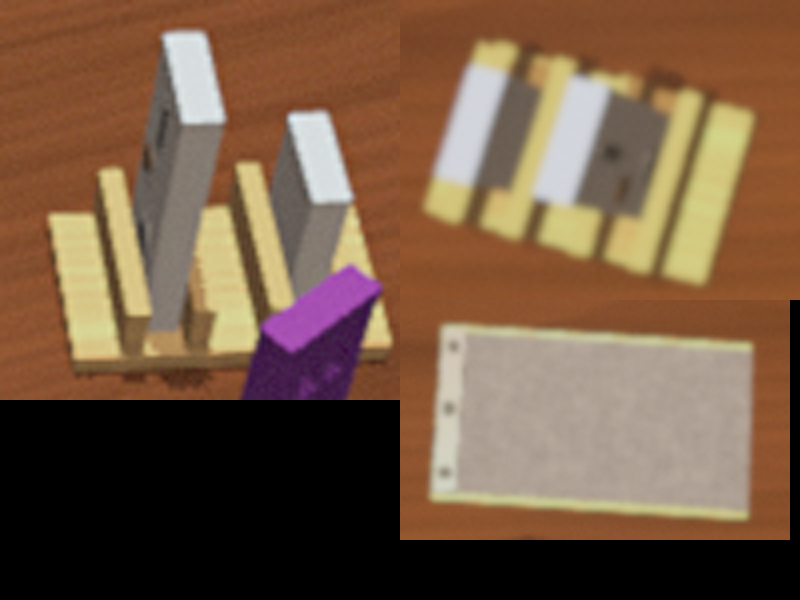

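```bash
python3 - <<'E'
from h import *
np.set_printoptions(precision=1,suppress=True)
S=lambda u,v:(385+u/4,130+v/4); T=lambda u,v:(140+(u-400)/4,240+v/4); D=lambda u,v:(295+(u-400)/3,230+(v-300)/3)
P=[ray("scene",S(*p),174) for p in[(163,35),(207,32),(224,121),(180,125)]]
print("tall scene",np.array(P),np.mean(P,0)); 
for i in range(4):print(np.linalg.norm(P[i]-P[i-3]),end=' ')
P=[ray("top",T(*p),174) for p in[(575,75),(610,83),(578,206),(535,198)]];print("tall top",np.array(P),np.mean(P,0))
P=[ray("scene",S(*p),109) for p in[(288,114),(328,111),(352,198),(310,203)]];print("short",np.mean(P,0))
print("felt far corners",ray("top",D(752,350),13),ray("top",D(748,513),13),"near face",ray("top",D(466,332),25),ray("top",D(458,492),25))
print("bar outer",ray("top",D(442,326),25),ray("top",D(431,496),25))
s=[(313,217),(328,270),(305,222),(198,240),(206,293),(317,272)]
for p in s:print(ray("scene",p,25 if p in s[:2] else 13))
E
```

```text
tall scene [[464.8 187.7 174. ]
 [470.1 209.5 174. ]
 [528.8 190.1 174. ]
 [524.2 168.8 174. ]] [496.9 189.  174. ]
22.347954353069255 61.798713841372155 21.79389775455506 62.34507894642704 tall top [[528.8 186.9 174. ]
 [524.2 169.2 174. ]
 [463.  183.5 174. ]
 [467.6 204.9 174. ]] [495.9 186.1 174. ]
short [513.3 263.6 109. ]
felt far corners [ 567.3 -311.1   13. ] [ 438.2 -299.5   13. ] near face [585.8 -82.6  25. ] [459.9 -73.1  25. ]
bar outer [591.2 -63.7  25. ] [457.4 -52.1  25. ]
[466.  -52.3  25. ]
[603.5 -67.7  25. ]
[464.1 -69.8  13. ]
[ 436.2 -294.4   13. ]
[ 568.3 -307.1   13. ]
[593.2 -87.2  13. ]
```

jog_arm(
  deltas=[
    {"gripper":-1,"translation":[0.1,0.33,0.07],"dr":[0,0,0.025]},
    {"gripper":-1,"translation":[0.1,0.33,0.07],"dr":[0,0,0.025]},
    {"gripper":-1,"translation":[0.1,0.33,0.07],"dr":[0,0,0.025]},
    {"gripper":-1,"translation":[0.1,0.33,0.07],"dr":[0,0,0.025]},
    {"gripper":-1,"translation":[0.1,0.33,0.07],"dr":[0,0,0.025]},
    {"gripper":-1,"translation":[0.1,0.33,0.07],"dr":[0,0,0.025]},
    {"gripper":-1,"translation":[0.1,0.33,0.07],"dr":[0,0,0.025]},
    {"gripper":-1,"translation":[0.1,0.33,0.07],"dr":[0,0,0.025]},
    {"gripper":-1,"translation":[0.1,0.33,0.07],"dr":[0,0,0.025]},
    {"gripper":-1,"translation":[0.1,0.33,0.07],"dr":[0,0,0.025]},
    {"gripper":-1,"translation":[0.1,0.33,0.07],"dr":[0,0,0.025]},
    {"gripper":-1,"translation":[0.1,0.33,0.07],"dr":[0,0,0.025]},
  ],
)

```text
clock: 1.1
eef_pos: [362.6, -178.3, 340.5]
tcp_rot: [-3.142, 0.0, -0.699]
contact_force: [0.3, 0.1, -0.3]
opening: 0.999
```

```bash
python3 -c "
from rig import r;import numpy as np
s=r.sense();print(s)"
```

```text
{'clock': 1.1, 'qpos': array([-4.60806815e-01, -9.00560442e-02,  1.95996884e+00,  7.51172374e-05,
        1.27169297e+00,  2.38385423e-01]), 'qvel': array([ 0.99591397, -0.21803047,  0.00504416,  0.00186626,  0.20160119,
        0.52042786]), 'joint_efforts': array([ -8.72339666, -29.04343843, -35.24773836,  -0.1183031 ,
        -0.05960164,  -0.93325725]), 'eef_pos': array([ 362.55300641, -178.29076275,  340.53709048]), 'tcp_rot': array([-3.14152600e+00,  2.96973183e-05, -6.99214371e-01]), 'contact_force': array([ 0.28850387,  0.08821176, -0.27647717]), 'wrist_torque': array([-0.04745912,  0.07128992, -0.01121661]), 'opening': 0.999042526704658}
```

jog_arm(
  deltas=[
    {"gripper":-1,"translation":[0.127,0.38,0.02],"dr":[0,0,0.0237]},
    {"gripper":-1,"translation":[0.127,0.38,0.02],"dr":[0,0,0.0237]},
    {"gripper":-1,"translation":[0.127,0.38,0.02],"dr":[0,0,0.0237]},
    {"gripper":-1,"translation":[0.127,0.38,0.02],"dr":[0,0,0.0237]},
    {"gripper":-1,"translation":[0.127,0.38,0.02],"dr":[0,0,0.0237]},
    {"gripper":-1,"translation":[0.127,0.38,0.02],"dr":[0,0,0.0237]},
    {"gripper":-1,"translation":[0.127,0.38,0.02],"dr":[0,0,0.0237]},
    {"gripper":-1,"translation":[0.127,0.38,0.02],"dr":[0,0,0.0237]},
    {"gripper":-1,"translation":[0.127,0.38,0.02],"dr":[0,0,0.0237]},
    {"gripper":-1,"translation":[0.127,0.38,0.02],"dr":[0,0,0.0237]},
    {"gripper":-1,"translation":[0.127,0.38,0.02],"dr":[0,0,0.0237]},
    {"gripper":-1,"translation":[0.127,0.38,0.02],"dr":[0,0,0.0237]},
  ],
)

```text
clock: 2.1
eef_pos: [515.1, 278.1, 364.0]
tcp_rot: [3.141, 0.0, -0.252]
contact_force: [2.3, -0.8, 0.6]
opening: 1.002
```

```bash
python3 -c "
from rig import r;import numpy as np
s=r.sense();print(s['qpos'],s['eef_pos'],s['tcp_rot'])"
```

```text
[ 4.92570362e-01  2.07595641e-01  1.59011976e+00 -1.14159017e-04
  1.34441106e+00  7.44409701e-01] [515.10398436 278.11565193 363.99627879] [ 3.14114916e+00  3.17249175e-04 -2.51813755e-01]
```

jog_arm(
  deltas=[
    {"gripper":-1,"translation":[0,0,0],"dr":[-0.065,0.017,0]},
    {"gripper":-1,"translation":[0,0,0],"dr":[-0.065,0.017,0]},
    {"gripper":-1,"translation":[0,0,0],"dr":[-0.065,0.017,0]},
    {"gripper":-1,"translation":[0,0,0],"dr":[-0.065,0.017,0]},
    {"gripper":-1,"translation":[0,0,0],"dr":[-0.065,0.017,0]},
  ],
)

```text
clock: 2.52
eef_pos: [515.2, 276.5, 364.6]
tcp_rot: [2.609, -0.0, -0.254]
contact_force: [0.7, 0.3, 0.5]
opening: 0.997
```

```bash
python3 -c "
from rig import r;import numpy as np
s=r.sense();print(s['qpos'],s['eef_pos'],s['tcp_rot'])"
```

```text
[ 0.65936688  0.43056898  1.37510214 -0.32151681  1.76223496  0.92072426] [515.17645761 276.50563116 364.59962175] [ 2.60915257e+00 -1.07230462e-04 -2.54122126e-01]
```

```bash
cat > kin.py <<'E'
import numpy as np
from scipy.optimize import least_squares
from scipy.spatial.transform import Rotation as R
Q=[[-1.17440235,.353580654,1.63404535,0,1.15520797,-.00241],[-.460806815,-.0900560442,1.95996884,7.5e-5,1.27169297,.238385],[.492570362,.207595641,1.59011976,-.000114,1.34441106,.7444097],[.65936688,.43056898,1.37510214,-.32151681,1.76223496,.92072426]]
P=[[242.5415,-575.5957,255.6418],[362.553,-178.2908,340.537],[515.104,278.1157,363.996],[515.1765,276.5056,364.5996]]
def fk(q,k):
    h,a1,L2,a3,L4,d6=k; e=lambda a,t:R.from_euler(a,t)
    R1=e('z',q[0]);R2=R1*e('y',q[1]);R3=R2*e('y',q[2]);Rt=R3*e('z',q[3])*e('y',q[4])*e('z',q[5]+np.pi)
    p=np.array([0,0,h])+R1.apply([a1,0,0])+R2.apply([0,0,L2])+R3.apply([a3,0,L4])+Rt.apply([0,0,d6]); return p,Rt
lo=least_squares(lambda k:np.ravel([fk(q,k)[0]-p for q,p in zip(Q,P)])-0,[400,50,400,0,400,250])
K=lo.x
LO=np.array([-2.63,-.92,.06,-1.3,0,-3.02]);HI=np.array([2.63,2.1,2.66,4.44,2.69,3.02])
def ik(p,Rt,q0):
    f=lambda q:np.r_[(fk(q,K)[0]-p)/100,(fk(q,K)[1].inv()*Rt).as_rotvec()]
    s=least_squares(f,np.clip(q0,LO+.01,HI-.01),bounds=(LO,HI)); return s.x,s.cost
def frame(tz,tx): tz=tz/np.linalg.norm(tz);tx=tx-tz*(tx@tz);tx/=np.linalg.norm(tx);return R.from_matrix(np.c_[tx,np.cross(tz,tx),tz])
E
python3 - <<'E'
from kin import *
np.set_printoptions(precision=2,suppress=True)
print(K,lo.fun.reshape(-1,3)); print([R.as_euler(fk(q,K)[1],'xyz') for q in Q])
up=np.array([0,0,1.])
for t in (15,30,40):
    t=np.radians(t);c,s=np.cos(t),np.sin(t)
    px=np.array([.25,.968,0]);py=np.array([.968,-.25,0]); q=Q[3]
    for L in(140,120):
        g=np.array([496.5,188,14+L]);tz=-px*c-up*s;Rt=frame(tz,py)
        for off in(86,6): 
            q,e=ik(g-off*tz,Rt,q);print("stand",np.degrees(t),L,off,q,e)
        bx=np.array([-.086,-.996,0]);by=np.array([.996,-.086,0]);E=np.array([519.4,-112,13])
        for th in(0,30,60,90):
            th=np.radians(th);z=up*np.cos(th)+bx*np.sin(th);x=-bx*np.cos(th)+up*np.sin(th)
            g=E+z*L+x*24;tz=-x*c-z*s;q,e=ik(g-6*tz,frame(tz,by),q);print(" tip",np.degrees(th),q,e)
E
```

```text
[289.32  -0.91 566.35  54.95 494.25 314.65] [[-1.43 -0.48 -0.  ]
 [-0.44 -1.46  0.04]
 [ 0.26 -1.56  0.13]
 [ 0.63 -0.21 -0.17]]
[array([-3.14,  0.  , -1.17]), array([-3.14,  0.  , -0.7 ]), array([ 3.14,  0.  , -0.25]), array([ 2.61, -0.  , -0.25])]
stand 14.999999999999998 140 86 [ 0.76  0.97  1.28 -0.62  2.07  1.08] 3.748837280166585e-23
stand 14.999999999999998 140 6 [ 0.7   0.92  1.45 -0.64  1.94  1.13] 1.5942714499544007e-29
 tip 0.0 [ 0.38  0.78  1.85 -1.04  1.56  1.12] 1.651060468376259e-23
 tip 29.999999999999996 [ 0.12  0.49  1.96 -0.89  1.1   0.8 ] 1.73267816771193e-21
 tip 59.99999999999999 [-0.26  0.42  1.95 -0.38  0.76  0.1 ] 1.785145456638676e-24
 tip 90.0 [-0.59  0.6   1.83  0.3   0.87 -0.72] 7.608434715608325e-21
stand 14.999999999999998 120 86 [ 0.76  1.    1.27 -0.62  2.05  1.1 ] 2.7146689645076705e-22
stand 14.999999999999998 120 6 [ 0.7   0.95  1.45 -0.63  1.92  1.14] 6.320195463652703e-29
 tip 0.0 [ 0.38  0.81  1.85 -1.04  1.54  1.14] 5.210036668587042e-23
 tip 29.999999999999996 [ 0.14  0.52  1.96 -0.89  1.09  0.83] 2.5093198824289122e-22
 tip 59.99999999999999 
[... 1338 characters left out ...]
 tip 29.999999999999996 [-0.1   0.36  1.95 -0.46  0.88  0.29] 1.114113770023486e-25
 tip 59.99999999999999 [-0.5   0.46  1.86  0.2   0.9  -0.55] 2.0700765315402416e-30
 tip 90.0 [-0.75  0.77  1.67  0.57  1.23 -1.  ] 8.36838781540044e-24
stand 40.0 120 86 [ 0.7   0.72  1.45 -0.46  1.73  1.07] 1.4325779484469935e-22
stand 40.0 120 6 [ 0.65  0.72  1.59 -0.49  1.58  1.1 ] 1.2610977959324004e-28
 tip 0.0 [ 0.28  0.58  1.91 -0.86  1.22  0.92] 4.880527436893152e-23
 tip 29.999999999999996 [-0.08  0.38  1.96 -0.47  0.86  0.33] 5.344542311822468e-26
 tip 59.99999999999999 [-0.47  0.47  1.88  0.21  0.87 -0.53] 9.663507987728755e-19
 tip 90.0 [-0.73  0.76  1.7   0.58  1.21 -1.  ] 3.1852928035930566e-24
```

jog_arm(
  deltas=[
    {"gripper":-1,"translation":[0.007,0.003,-0.3],"dr":[-0.062,0.016,0]},
    {"gripper":-1,"translation":[0.007,0.003,-0.3],"dr":[-0.062,0.016,0]},
    {"gripper":-1,"translation":[0.007,0.003,-0.3],"dr":[-0.062,0.016,0]},
    {"gripper":-1,"translation":[0.007,0.003,-0.3],"dr":[-0.062,0.016,0]},
    {"gripper":-1,"translation":[0.007,0.003,-0.3],"dr":[-0.062,0.016,0]},
    {"gripper":-1,"translation":[0.007,0.003,-0.3],"dr":[-0.062,0.016,0]},
    {"gripper":-1,"translation":[0,0,0],"dr":[0,0,0]},
  ],
)

```text
clock: 3.1
eef_pos: [515.5, 275.7, 170.3]
tcp_rot: [1.989, 0.014, -0.253]
contact_force: [-2.3, -1.3, -3.5]
opening: 1.002
```

```bash
python3 - <<'E'
from h import *
np.set_printoptions(precision=3,suppress=True)
s=r.sense();print(s['qpos'],s['eef_pos'],s['tcp_rot'],s['contact_force'])
c=r.calibration("wrist");i=r.grab_frame("wrist");np.savez("w1.npz",**c);print(c)
cv2.imwrite("pics/w1.png",i)
E
```

```text
[ 0.754  0.913  1.299 -0.55   1.96   1.08 ] [515.487 275.659 170.269] [ 1.989  0.014 -0.253] [-2.327 -1.303 -3.52 ]
{'mtx': array([[336.315,   0.   , 318.391],
       [  0.   , 336.315, 239.436],
       [  0.   ,   0.   ,   1.   ]]), 'world_from_camera': array([[  0.968,  -0.025,  -0.249, 550.199],
       [ -0.25 ,  -0.15 ,  -0.957, 405.628],
       [ -0.013,   0.988,  -0.151, 157.011],
       [  0.   ,   0.   ,   0.   ,   1.   ]])}
```

View pics/w1.png

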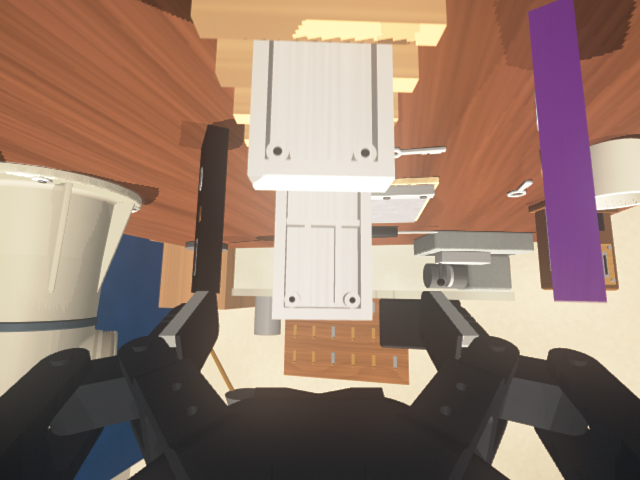

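jog_arm(
  deltas=[
    {"gripper":-1,"translation":[0,0,0],"dr":[0,0,0]},
    {"gripper":-1,"translation":[0,0,0],"dr":[0,0,0]},
  ],
)

```text
clock: 3.32
eef_pos: [520.4, 278.5, 188.1]
tcp_rot: [2.017, -0.004, -0.255]
contact_force: [0.9, -0.5, -0.2]
opening: 0.994
```

```bash
python3 - <<'E'
from h import *
np.set_printoptions(precision=2,suppress=True)
s=r.sense();print(s['qpos'],s['eef_pos'],s['tcp_rot'],s['contact_force'])
c=np.load("w1.npz");T=c["world_from_camera"]
for uv in[(273,320),(373,320),(253,188),(393,190)]:
    d=T[:3,:3]@np.linalg.inv(c["mtx"])@[*uv,1]; n=np.array([.25,.968,0])
    # intersect with back-face plane through tall centre+10n / short centre
    for b in (np.array([496.5,188,0]),np.array([513.3,263.6,0])): print(uv,T[:3,3]+d*((b+10*n-T[:3,3])@n)/(d@n))
E
```

```text
[ 0.75  0.88  1.29 -0.55  1.96  1.08] [520.41 278.47 188.15] [ 2.02 -0.   -0.26] [ 0.86 -0.51 -0.18]
(273, 320) [469.66 205.26 175.27]
(273, 320) [498.77 277.68 168.67]
(373, 320) [529.82 189.72 174.46]
(373, 320) [537.19 267.76 168.15]
(253, 188) [454.14 209.27  90.52]
(253, 188) [488.86 280.24 114.55]
(393, 190) [543.51 186.18  90.66]
(393, 190) [545.93 265.5  114.64]
```

jog_arm(
  deltas=[
    {"gripper":-1,"translation":[-0.03,-0.118,-0.069],"dr":[0,0,0]},
    {"gripper":-1,"translation":[-0.03,-0.118,-0.069],"dr":[0,0,0]},
    {"gripper":-1,"translation":[-0.03,-0.118,-0.069],"dr":[0,0,0]},
    {"gripper":-1,"translation":[-0.03,-0.118,-0.069],"dr":[0,0,0]},
    {"gripper":-1,"translation":[-0.03,-0.118,-0.069],"dr":[0,0,0]},
    {"gripper":-1,"translation":[-0.03,-0.118,-0.069],"dr":[0,0,0]},
    {"gripper":-1,"translation":[0,0,0],"dr":[0,0,0]},
    {"gripper":-1,"translation":[0,0,0],"dr":[0,0,0]},
  ],
)

```text
clock: 3.98
eef_pos: [502.5, 207.5, 147.1]
tcp_rot: [2.017, -0.004, -0.256]
contact_force: [0.7, 0.1, -0.4]
opening: 1.0
```

jog_arm(
  deltas=[
    {"gripper":1,"translation":[0,0,0],"dr":[0,0,0]},
    {"gripper":1,"translation":[0,0,0],"dr":[0,0,0]},
    {"gripper":1,"translation":[0,0,0],"dr":[0,0,0]},
    {"gripper":1,"translation":[0,0,0],"dr":[0,0,0]},
    {"gripper":1,"translation":[0,0,0],"dr":[0,0,0]},
    {"gripper":1,"translation":[0,0,0],"dr":[0,0,0]},
    {"gripper":1,"translation":[0,0,0],"dr":[0,0,0]},
    {"gripper":1,"translation":[0,0,0],"dr":[0,0,0]},
  ],
  squeeze=80,
)

```text
clock: 4.65
eef_pos: [501.7, 208.0, 145.1]
tcp_rot: [2.01, -0.002, -0.254]
contact_force: [-1.0, 2.7, 10.5]
opening: 0.697
```

jog_arm(
  deltas=[
    {"gripper":1,"translation":[0,0,0.1],"dr":[0,0,0]},
    {"gripper":1,"translation":[0,0,0.1],"dr":[0,0,0]},
    {"gripper":1,"translation":[0,0,0.15],"dr":[0,0,0]},
    {"gripper":1,"translation":[0,0,0.15],"dr":[0,0,0]},
    {"gripper":1,"translation":[0,0,0.15],"dr":[0,0,0]},
    {"gripper":1,"translation":[0,0,0.15],"dr":[0,0,0]},
    {"gripper":1,"translation":[0,0,0],"dr":[0,0,0]},
    {"gripper":1,"translation":[0,0,0],"dr":[0,0,0]},
  ],
)

```text
clock: 5.32
eef_pos: [501.6, 207.3, 223.9]
tcp_rot: [2.013, -0.002, -0.255]
contact_force: [-0.7, 0.8, -6.7]
opening: 0.696
```

```bash
python3 - <<'E'
from h import *
np.set_printoptions(precision=3,suppress=True)
s=r.sense();print(s['eef_pos'],s['tcp_rot'],s['contact_force'],s['wrist_torque'])
c=r.calibration("wrist");i=r.grab_frame("wrist");np.savez("w2.npz",**c)
o=np.zeros((480,800,3),np.uint8);j=r.grab_frame("scene")[90:240,370:500]
o[:,:400]=cv2.resize(i[60:420,170:470],(400,480));o[:462,400:]=cv2.resize(j,(400,462))
cv2.imwrite("pics/w2.png",o)
E
```

```text
[501.578 207.276 223.916] [ 2.013 -0.002 -0.255] [-0.702  0.798 -6.663] [ 1.502 -0.376 -0.022]
```

View pics/w2.png

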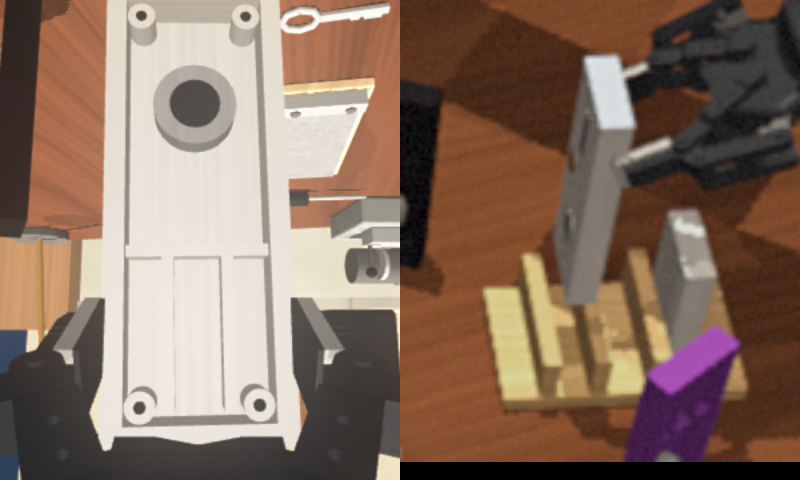

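```bash
python3 - <<'E'
from h import *
np.set_printoptions(precision=1,suppress=True)
px=np.array([.252,.968,0]);py=np.array([.968,-.252,0]);c=np.array([497.2,187.8,92.8])
for a,b,z in[(-10,31,160),(10,31,160),(-10,31,0),(10,31,0),(-10,-31,160),(10,-31,160)]:
    q=proj("scene",c+a*px+b*py+[0,0,z]);print(a,b,z,400+(q[0]-370)*3.077,(q[1]-90)*3.08)
E
```

```text
-10 31 160 606.3945908907214 125.93949250807981
10 31 160 639.5512833590952 124.07968161983078
-10 31 0 569.3772723018124 305.701798970606
10 31 0 599.1017692868162 303.87792115349777
-10 -31 160 586.5550304451423 56.43521735778956
10 -31 160 618.6415857790467 54.70264222904714
```

jog_arm(
  deltas=[
    {"gripper":1,"translation":[0,-0.12,0],"dr":[0,0,0]},
    {"gripper":1,"translation":[0,-0.24,0],"dr":[0,0,0]},
    {"gripper":1,"translation":[0,-0.3,0],"dr":[0,0,0]},
    {"gripper":1,"translation":[0,-0.3,0],"dr":[0,0,0]},
    {"gripper":1,"translation":[0.025,-0.3,0],"dr":[0,0,0.0135]},
    {"gripper":1,"translation":[0.025,-0.3,0],"dr":[0,0,0.0135]},
    {"gripper":1,"translation":[0.025,-0.3,0],"dr":[0,0,0.0135]},
    {"gripper":1,"translation":[0.025,-0.3,0],"dr":[0,0,0.0135]},
    {"gripper":1,"translation":[0.025,-0.3,0],"dr":[0,0,0.0135]},
    {"gripper":1,"translation":[0.025,-0.23,0],"dr":[0,0,0.0135]},
    {"gripper":1,"translation":[0.025,-0.13,0],"dr":[0,0,0.0135]},
    {"gripper":1,"translation":[0.025,-0.07,0],"dr":[0,0,0.0135]},
  ],
)

```text
clock: 6.42
eef_pos: [520.1, -84.3, 222.3]
tcp_rot: [2.01, 0.002, -0.086]
contact_force: [0.5, 1.0, -5.9]
opening: 0.699
```

jog_arm(
  deltas=[
    {"gripper":1,"translation":[0,0,-0.2],"dr":[0,0,0]},
    {"gripper":1,"translation":[0,0,-0.2],"dr":[0,0,0]},
    {"gripper":1,"translation":[0,0,-0.15],"dr":[0,0,0]},
    {"gripper":1,"translation":[0,0,-0.05],"dr":[0,0,0]},
    {"gripper":1,"translation":[0,0,0],"dr":[0,0,0]},
    {"gripper":1,"translation":[0,0,0],"dr":[0,0,0]},
    {"gripper":1,"translation":[0,0,0],"dr":[0,0,0]},
  ],
)

```text
clock: 7.0
eef_pos: [521.7, -81.8, 163.6]
tcp_rot: [2.01, -0.001, -0.084]
contact_force: [-0.3, -0.6, -5.8]
opening: 0.699
```

```bash
python3 - <<'E'
from h import *
np.set_printoptions(precision=3,suppress=True)
s=r.sense();print(s['qpos'],s['eef_pos'],s['tcp_rot'],s['contact_force'],s['wrist_torque'])
j=r.grab_frame("scene")[90:310,180:360];k=r.grab_frame("top")[205:315,285:405]
o=np.zeros((600,800,3),np.uint8)
o[:489,:400]=cv2.resize(j,(400,489));o[:367,400:]=cv2.resize(k,(400,367))
cv2.imwrite("pics/p3.png",o)
E
```

```text
[ 0.356  0.669  1.873 -0.972  1.437  1.031] [521.682 -81.757 163.599] [ 2.01  -0.001 -0.084] [-0.297 -0.617 -5.83 ] [ 1.522 -0.115  0.065]
```

View pics/p3.png

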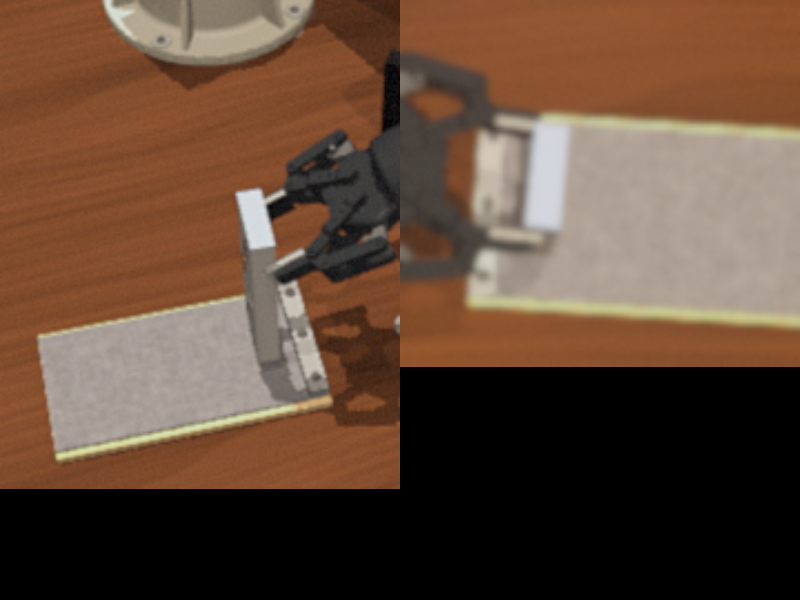

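jog_arm(
  deltas=[
    {"gripper":1,"translation":[0,0,-0.06],"dr":[0,0,0]},
    {"gripper":1,"translation":[0,0,-0.06],"dr":[0,0,0]},
    {"gripper":1,"translation":[0,0,-0.04],"dr":[0,0,0]},
    {"gripper":1,"translation":[0,0,-0.02],"dr":[0,0,0]},
    {"gripper":1,"translation":[0,0,0],"dr":[0,0,0]},
    {"gripper":1,"translation":[0,0,0],"dr":[0,0,0]},
  ],
)

```text
clock: 7.6
eef_pos: [521.3, -82.0, 144.7]
tcp_rot: [2.01, 0.0, -0.085]
contact_force: [0.1, 0.5, -6.4]
opening: 0.692
```

jog_arm(
  deltas=[
    {"gripper":1,"translation":[0,0,-0.01],"dr":[0,0,0]},
    {"gripper":1,"translation":[0,0,0],"dr":[0,0,0]},
    {"gripper":1,"translation":[0,0,0],"dr":[0,0,0]},
  ],
)

```text
clock: 7.85
eef_pos: [521.3, -82.0, 144.2]
tcp_rot: [2.01, -0.0, -0.085]
contact_force: [-1.5, 0.3, -3.2]
opening: 0.694
```

```bash
python3 - <<'E'
import numpy as np
f=lambda t:np.array([131*np.sin(t)-30*np.cos(t),131*np.cos(t)+30*np.sin(t)])
for a in range(0,90,3):
    d=f(np.radians(a+3))-f(np.radians(a)); print(a+3,np.round(np.array([-.086*d[0],-.996*d[0],d[1]])/100,4).tolist())
E
```

```text
3 [-0.0059, -0.0687, 0.0139]
6 [-0.006, -0.0693, 0.0103]
9 [-0.006, -0.0698, 0.0066]
12 [-0.006, -0.07, 0.0029]
15 [-0.0061, -0.0701, -0.0007]
18 [-0.006, -0.0699, -0.0044]
21 [-0.006, -0.0696, -0.0081]
24 [-0.006, -0.0691, -0.0117]
27 [-0.0059, -0.0684, -0.0153]
30 [-0.0058, -0.0675, -0.0189]
33 [-0.0057, -0.0664, -0.0224]
36 [-0.0056, -0.0652, -0.0259]
39 [-0.0055, -0.0637, -0.0293]
42 [-0.0054, -0.0621, -0.0326]
45 [-0.0052, -0.0603, -0.0358]
48 [-0.005, -0.0584, -0.0389]
51 [-0.0049, -0.0563, -0.042]
54 [-0.0047, -0.054, -0.0448]
57 [-0.0045, -0.0516, -0.0476]
60 [-0.0042, -0.049, -0.0503]
63 [-0.004, -0.0463, -0.0528]
66 [-0.0038, -0.0435, -0.0551]
69 [-0.0035, -0.0406, -0.0574]
72 [-0.0032, -0.0375, -0.0594]
75 [-0.003, -0.0344, -0.0613]
78 [-0.0027, -0.0312, -0.063]
81 [-0.0024, -0.0278, -0.0646]
84 [-0.0021, -0.0244, -0.0659]
87 [-0.0018, -0.021, -0.0671]
90 [-0.0015, -0.0174, -0.0681]
```

jog_arm(
  deltas=[
    {"gripper":1,"translation":[-0.006,-0.069,0.01],"dr":[0.0332,-0.0029,0]},
    {"gripper":1,"translation":[-0.006,-0.069,0.01],"dr":[0.0332,-0.0029,0]},
    {"gripper":1,"translation":[-0.006,-0.07,0.0066],"dr":[0.0332,-0.0029,0]},
    {"gripper":1,"translation":[-0.006,-0.07,0.003],"dr":[0.0332,-0.0029,0]},
    {"gripper":1,"translation":[-0.006,-0.07,-0.001],"dr":[0.0332,-0.0029,0]},
    {"gripper":1,"translation":[0,0,0],"dr":[0,0,0]},
    {"gripper":1,"translation":[0,0,0],"dr":[0,0,0]},
  ],
)

```text
clock: 8.43
eef_pos: [518.1, -117.4, 147.4]
tcp_rot: [2.271, -0.002, -0.087]
contact_force: [0.4, -0.6, -2.0]
opening: 0.694
```

jog_arm(
  deltas=[
    {"gripper":1,"translation":[-0.006,-0.07,-0.0044],"dr":[0.0332,-0.0029,0]},
    {"gripper":1,"translation":[-0.006,-0.07,-0.008],"dr":[0.0332,-0.0029,0]},
    {"gripper":1,"translation":[-0.006,-0.069,-0.012],"dr":[0.0332,-0.0029,0]},
    {"gripper":1,"translation":[-0.006,-0.068,-0.015],"dr":[0.0332,-0.0029,0]},
    {"gripper":1,"translation":[-0.006,-0.0675,-0.019],"dr":[0.0332,-0.0029,0]},
    {"gripper":1,"translation":[-0.006,-0.0665,-0.0225],"dr":[0.0332,-0.0029,0]},
    {"gripper":1,"translation":[-0.0055,-0.065,-0.026],"dr":[0.0332,-0.0029,0]},
    {"gripper":1,"translation":[-0.0055,-0.064,-0.029],"dr":[0.0332,-0.0029,0]},
    {"gripper":1,"translation":[-0.0055,-0.062,-0.0325],"dr":[0.0332,-0.0029,0]},
    {"gripper":1,"translation":[-0.005,-0.06,-0.036],"dr":[0.0332,-0.0029,0]},
    {"gripper":1,"translation":[0,0,0],"dr":[0,0,0]},
    {"gripper":1,"translation":[0,0,0],"dr":[0,0,0]},
  ],
)

```text
clock: 9.43
eef_pos: [512.4, -184.1, 126.6]
tcp_rot: [2.793, -0.0, -0.087]
contact_force: [-0.7, -7.1, 4.5]
opening: 0.697
```

jog_arm(
  deltas=[
    {"gripper":1,"translation":[-0.005,-0.058,-0.036],"dr":[0.0332,-0.0029,0]},
    {"gripper":1,"translation":[-0.005,-0.056,-0.04],"dr":[0.0332,-0.0029,0]},
    {"gripper":1,"translation":[-0.005,-0.054,-0.0445],"dr":[0.0332,-0.0029,0]},
    {"gripper":1,"translation":[-0.0045,-0.0515,-0.0475],"dr":[0.0332,-0.0029,0]},
    {"gripper":1,"translation":[-0.004,-0.049,-0.05],"dr":[0.0332,-0.0029,0]},
    {"gripper":1,"translation":[-0.004,-0.046,-0.053],"dr":[0.0332,-0.0029,0]},
    {"gripper":1,"translation":[-0.004,-0.0435,-0.055],"dr":[0.0332,-0.0029,0]},
    {"gripper":1,"translation":[-0.0035,-0.0405,-0.0575],"dr":[0.0332,-0.0029,0]},
    {"gripper":1,"translation":[-0.003,-0.0375,-0.0595],"dr":[0.0332,-0.0029,0]},
    {"gripper":1,"translation":[-0.003,-0.0345,-0.061],"dr":[0.0332,-0.0029,0]},
    {"gripper":1,"translation":[0,0,0],"dr":[0,0,0]},
    {"gripper":1,"translation":[0,0,0],"dr":[0,0,0]},
  ],
)

```text
clock: 10.43
eef_pos: [507.9, -229.5, 74.9]
tcp_rot: [-2.964, 0.001, -0.087]
contact_force: [0.5, -1.5, -1.6]
opening: 0.699
```

```bash
python3 - <<'E'
from h import *
np.set_printoptions(precision=3,suppress=True)
s=r.sense();print(s['qpos'],s['eef_pos'],s['tcp_rot'],s['contact_force'],s['wrist_torque'])
j=r.grab_frame("scene")[170:320,180:340]
cv2.imwrite("pics/p4.png",cv2.resize(j,(640,600),interpolation=cv2.INTER_CUBIC))
E
```

```text
[-0.518  0.519  1.866  0.216  0.844 -0.582] [ 507.923 -229.49    74.857] [-2.964  0.001 -0.087] [ 0.463 -1.487 -1.645] [-0.172 -0.114 -0.038]
```

View pics/p4.png

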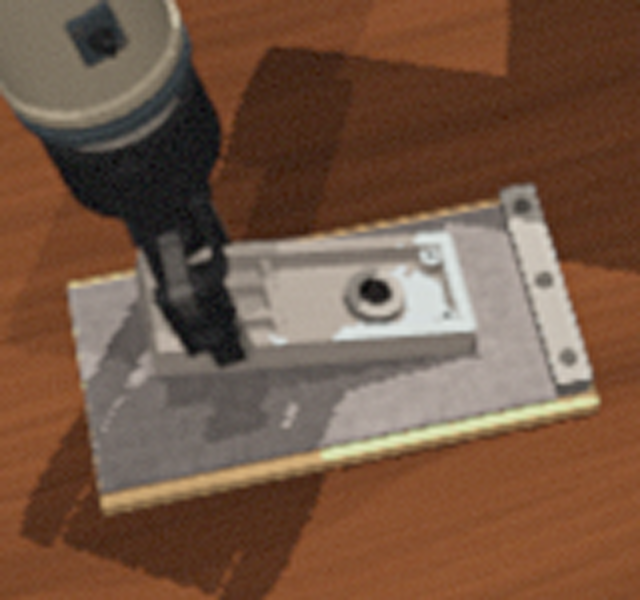

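jog_arm(
  deltas=[
    {"gripper":1,"translation":[-0.0027,-0.031,-0.063],"dr":[0.0332,-0.0029,0]},
    {"gripper":1,"translation":[-0.0024,-0.028,-0.0645],"dr":[0.0332,-0.0029,0]},
    {"gripper":1,"translation":[-0.002,-0.0245,-0.066],"dr":[0.0332,-0.0029,0]},
    {"gripper":1,"translation":[-0.002,-0.021,-0.067],"dr":[0.0332,-0.0029,0]},
    {"gripper":1,"translation":[0,0,0],"dr":[0,0,0]},
    {"gripper":1,"translation":[0,0,0],"dr":[0,0,0]},
  ],
)

```text
clock: 10.98
eef_pos: [507.0, -239.6, 49.4]
tcp_rot: [-2.756, 0.0, -0.087]
contact_force: [-0.4, 0.6, -2.8]
opening: 0.696
```

jog_arm(
  deltas=[
    {"gripper":1,"translation":[-0.001,-0.009,-0.034],"dr":[0.0166,-0.0014,0]},
    {"gripper":1,"translation":[0,0,0],"dr":[0,0,0]},
    {"gripper":1,"translation":[-0.001,-0.008,-0.034],"dr":[0.0166,-0.0014,0]},
    {"gripper":1,"translation":[0,0,0],"dr":[0,0,0]},
    {"gripper":1,"translation":[0,0,0],"dr":[0,0,0]},
  ],
)

```text
clock: 11.4
eef_pos: [507.5, -241.4, 44.3]
tcp_rot: [-2.699, -0.002, -0.087]
contact_force: [-2.4, 4.1, 8.3]
opening: 0.699
```

jog_arm(
  deltas=[
    {"gripper":1,"translation":[0.004,0.05,0.005],"dr":[0,0,0]},
    {"gripper":1,"translation":[0.004,0.05,0],"dr":[0,0,0]},
    {"gripper":1,"translation":[0.004,0.05,0],"dr":[0,0,0]},
    {"gripper":1,"translation":[0.004,0.05,0],"dr":[0,0,0]},
    {"gripper":1,"translation":[0.004,0.05,0],"dr":[0,0,0]},
    {"gripper":1,"translation":[0.004,0.04,0],"dr":[0,0,0]},
    {"gripper":1,"translation":[0,0,0],"dr":[0,0,0]},
    {"gripper":1,"translation":[0,0,0],"dr":[0,0,0]},
  ],
)

```text
clock: 12.07
eef_pos: [511.0, -213.5, 44.3]
tcp_rot: [-2.703, -0.005, -0.088]
contact_force: [3.6, -1.6, 2.8]
opening: 0.695
```

jog_arm(
  deltas=[
    {"gripper":1,"translation":[0.001,0.015,0],"dr":[0,0,0]},
    {"gripper":1,"translation":[0.001,0.015,0],"dr":[0,0,0]},
    {"gripper":1,"translation":[0,0,0],"dr":[0,0,0]},
  ],
)

```text
clock: 12.32
eef_pos: [511.2, -211.6, 44.3]
tcp_rot: [-2.705, -0.005, -0.088]
contact_force: [0.8, -6.5, 6.2]
opening: 0.696
```

jog_arm(
  deltas=[
    {"gripper":1,"translation":[0.001,0.01,0],"dr":[0,0,0]},
    {"gripper":1,"translation":[0.001,0.01,0],"dr":[0,0,0]},
    {"gripper":1,"translation":[0,0,0],"dr":[0,0,0]},
  ],
)

```text
clock: 12.57
eef_pos: [511.3, -209.8, 44.3]
tcp_rot: [-2.705, -0.005, -0.088]
contact_force: [0.2, -7.6, 6.3]
opening: 0.694
```

jog_arm(
  deltas=[
    {"gripper":1,"translation":[0.001,0.01,0],"dr":[0,0,0]},
    {"gripper":1,"translation":[0.001,0.01,0],"dr":[0,0,0]},
    {"gripper":1,"translation":[0,0,0],"dr":[0,0,0]},
  ],
)

```text
clock: 12.82
eef_pos: [511.5, -207.8, 44.3]
tcp_rot: [-2.705, -0.005, -0.088]
contact_force: [-0.0, -9.0, 6.4]
opening: 0.692
```

jog_arm(
  deltas=[
    {"gripper":1,"translation":[0.001,0.01,0],"dr":[0,0,0]},
    {"gripper":1,"translation":[0.001,0.01,0],"dr":[0,0,0]},
    {"gripper":1,"translation":[0,0,0],"dr":[0,0,0]},
  ],
)

```text
clock: 13.07
eef_pos: [511.7, -205.8, 44.3]
tcp_rot: [-2.705, -0.005, -0.088]
contact_force: [-0.1, -8.1, 6.9]
opening: 0.693
```

jog_arm(
  deltas=[
    {"gripper":1,"translation":[0.001,0.01,0],"dr":[0,0,0]},
    {"gripper":1,"translation":[0.001,0.01,0],"dr":[0,0,0]},
    {"gripper":1,"translation":[0,0,0],"dr":[0,0,0]},
  ],
)

```text
clock: 13.32
eef_pos: [511.8, -204.0, 44.3]
tcp_rot: [-2.705, -0.005, -0.088]
contact_force: [-0.7, -9.1, 6.0]
opening: 0.699
```

```bash
python3 - <<'E'
from h import *
np.set_printoptions(precision=3,suppress=True)
s=r.sense();print(s['eef_pos'],s['contact_force'],s['wrist_torque'])
j=r.grab_frame("scene")[200:290,240:340];k=r.grab_frame("top")[230:310,300:400]
o=np.zeros((600,800,3),np.uint8)
o[:360,:400]=cv2.resize(j,(400,360),interpolation=cv2.INTER_CUBIC);o[:320,400:]=cv2.resize(k,(400,320),interpolation=cv2.INTER_CUBIC)
cv2.imwrite("pics/p5.png",o[:360])
E
```

```text
[ 511.84  -204.012   44.281] [-0.701 -9.101  6.016] [-1.145 -0.301 -0.282]
```

View pics/p5.png

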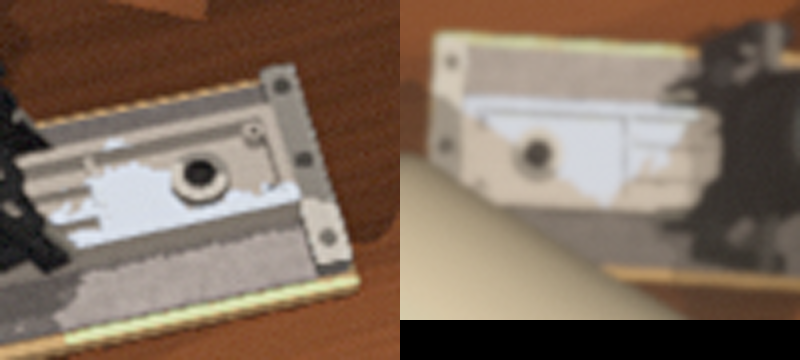

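jog_arm(
  deltas=[
    {"gripper":1,"translation":[0.001,0.01,0],"dr":[0,0,0]},
    {"gripper":1,"translation":[0.001,0.01,0],"dr":[0,0,0]},
    {"gripper":1,"translation":[0,0,0],"dr":[0,0,0]},
  ],
)

```text
clock: 13.67
eef_pos: [511.9, -203.8, 44.3]
tcp_rot: [-2.708, -0.006, -0.088]
contact_force: [-6.0, -18.1, 8.3]
opening: 0.697
```

jog_arm(
  deltas=[
    {"gripper":1,"translation":[0.001,0.01,0],"dr":[0,0,0]},
    {"gripper":1,"translation":[0,0,0],"dr":[0,0,0]},
  ],
)

```text
clock: 13.83
eef_pos: [511.9, -203.7, 44.3]
tcp_rot: [-2.71, -0.006, -0.087]
contact_force: [-7.1, -23.6, 10.3]
opening: 0.695
```

jog_arm(
  deltas=[
    {"gripper":1,"translation":[0.001,0.008,0],"dr":[0,0,0]},
    {"gripper":1,"translation":[0,0,0],"dr":[0,0,0]},
    {"gripper":1,"translation":[0,0,0],"dr":[0,0,0]},
  ],
)

```text
clock: 14.08
eef_pos: [512.0, -203.7, 44.3]
tcp_rot: [-2.711, -0.007, -0.087]
contact_force: [-9.6, -26.9, 10.7]
opening: 0.695
```

```bash
python3 - <<'E'
from h import *
np.set_printoptions(precision=3,suppress=True)
s=r.sense();print(s['eef_pos'],s['tcp_rot'],s['contact_force'],s['wrist_torque'])
E
```

```text
[ 511.961 -203.661   44.258] [-2.711 -0.007 -0.087] [ -9.59  -26.886  10.723] [-3.464  1.003  0.211]
```

jog_arm(
  deltas=[
    {"gripper":1,"translation":[0,-0.02,0],"dr":[0,0,0]},
    {"gripper":1,"translation":[0,0,0],"dr":[0,0,0]},
    {"gripper":-1,"translation":[0,0,0],"dr":[0,0,0]},
    {"gripper":-1,"translation":[0,0,0],"dr":[0,0,0]},
    {"gripper":-1,"translation":[0,0,0],"dr":[0,0,0]},
    {"gripper":-1,"translation":[0,0,0],"dr":[0,0,0]},
    {"gripper":-1,"translation":[0,0,0],"dr":[0,0,0]},
    {"gripper":-1,"translation":[0,0,0],"dr":[0,0,0]},
  ],
)

```text
clock: 14.75
eef_pos: [511.0, -199.9, 43.4]
tcp_rot: [-2.702, -0.002, -0.087]
contact_force: [0.5, 0.6, -0.3]
opening: 1.001
```

jog_arm(
  deltas=[
    {"gripper":-1,"translation":[0,-0.04,0.09],"dr":[0,0,0]},
    {"gripper":-1,"translation":[0,-0.06,0.13],"dr":[0,0,0]},
    {"gripper":-1,"translation":[0,-0.1,0.2],"dr":[0,0,0]},
    {"gripper":-1,"translation":[0,-0.1,0.2],"dr":[0,0,0]},
    {"gripper":1,"translation":[0,-0.15,0.2],"dr":[-0.057,0.005,0]},
    {"gripper":1,"translation":[0,-0.15,0],"dr":[-0.057,0.005,0]},
    {"gripper":1,"translation":[0,-0.1,0],"dr":[-0.057,0.005,0]},
    {"gripper":1,"translation":[0,0,0],"dr":[-0.057,0.005,0]},
    {"gripper":1,"translation":[0,0,0],"dr":[-0.047,0.004,0]},
    {"gripper":1,"translation":[0,0,0],"dr":[0,0,0]},
    {"gripper":1,"translation":[0,0,0],"dr":[0,0,0]},
  ],
)

```text
clock: 15.67
eef_pos: [511.3, -269.5, 126.2]
tcp_rot: [-3.134, -0.002, -0.085]
contact_force: [-0.7, -0.3, 0.4]
opening: 0.005
```

```bash
python3 - <<'E'
from h import *
np.set_printoptions(precision=3,suppress=True)
s=r.sense();print(s['qpos'],s['eef_pos'],s['tcp_rot'],s['contact_force'],s['wrist_torque'])
j=r.grab_frame("scene")[200:300,190:340];k=r.grab_frame("top")[225:310,300:420]
c=r.calibration("wrist");np.savez("w3.npz",**c);w=r.grab_frame("wrist");cv2.imwrite("pics/w3.png",w)
o=np.zeros((600,800,3),np.uint8)
o[:267,:400]=cv2.resize(j,(400,267),interpolation=cv2.INTER_CUBIC);o[:283,400:]=cv2.resize(k,(400,283),interpolation=cv2.INTER_CUBIC)
o[300:,:400]=cv2.resize(w,(400,300))
cv2.imwrite("pics/p6.png",o)
E
```

```text
[-0.492  0.436  1.84   0.01   0.866 -0.414] [ 511.335 -269.513  126.24 ] [-3.134 -0.002 -0.085] [-0.729 -0.308  0.441] [-0.026 -0.011 -0.012]
```

View pics/p6.png

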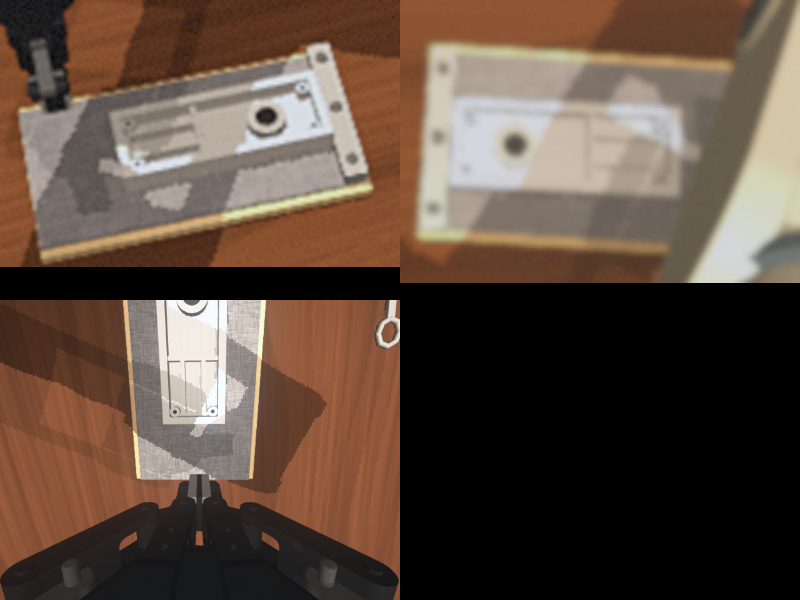

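jog_arm(
  deltas=[
    {"gripper":1,"translation":[-0.015,0,-0.2],"dr":[-0.0035,0,0]},
    {"gripper":1,"translation":[0,0,-0.3],"dr":[0,0,0]},
    {"gripper":1,"translation":[0,0,-0.2],"dr":[0,0,0]},
    {"gripper":1,"translation":[0,0,-0.1],"dr":[0,0,0]},
    {"gripper":1,"translation":[0,0,0],"dr":[0,0,0]},
    {"gripper":1,"translation":[0.004,0.05,0],"dr":[0,0,0]},
    {"gripper":1,"translation":[0.004,0.05,0],"dr":[0,0,0]},
    {"gripper":1,"translation":[0.004,0.05,0],"dr":[0,0,0]},
    {"gripper":1,"translation":[0.004,0.05,0],"dr":[0,0,0]},
    {"gripper":1,"translation":[0,0,0],"dr":[0,0,0]},
    {"gripper":1,"translation":[0,0,0],"dr":[0,0,0]},
  ],
)

```text
clock: 16.73
eef_pos: [511.6, -249.9, 46.2]
tcp_rot: [3.142, -0.003, -0.086]
contact_force: [-0.4, -0.2, 0.7]
opening: -0.004
```

jog_arm(
  deltas=[
    {"gripper":1,"translation":[0.001,0.015,0],"dr":[0,0,0]},
    {"gripper":1,"translation":[0.001,0.015,0],"dr":[0,0,0]},
    {"gripper":1,"translation":[0,0,0],"dr":[0,0,0]},
  ],
)

```text
clock: 16.98
eef_pos: [511.4, -247.2, 45.6]
tcp_rot: [-3.141, -0.002, -0.086]
contact_force: [-0.1, 0.8, 0.4]
opening: 0.002
```

jog_arm(
  deltas=[
    {"gripper":1,"translation":[0.001,0.015,0],"dr":[0,0,0]},
    {"gripper":1,"translation":[0,0,0],"dr":[0,0,0]},
    {"gripper":1,"translation":[0,0,0],"dr":[0,0,0]},
  ],
)

```text
clock: 17.23
eef_pos: [511.5, -245.9, 45.5]
tcp_rot: [-3.141, -0.002, -0.086]
contact_force: [0.7, 0.1, -0.2]
opening: 0.003
```

jog_arm(
  deltas=[
    {"gripper":1,"translation":[0.001,0.01,0],"dr":[0,0,0]},
    {"gripper":1,"translation":[0.001,0.01,0],"dr":[0,0,0]},
    {"gripper":1,"translation":[0,0,0],"dr":[0,0,0]},
  ],
)

```text
clock: 17.48
eef_pos: [511.8, -244.5, 45.6]
tcp_rot: [3.141, -0.003, -0.086]
contact_force: [-1.1, -4.9, -1.6]
opening: -0.001
```

jog_arm(
  deltas=[
    {"gripper":1,"translation":[0.001,0.01,0],"dr":[0,0,0]},
    {"gripper":1,"translation":[0,0,0],"dr":[0,0,0]},
    {"gripper":1,"translation":[0,0,0],"dr":[0,0,0]},
  ],
)

```text
clock: 17.73
eef_pos: [511.8, -244.4, 45.6]
tcp_rot: [3.14, -0.003, -0.086]
contact_force: [-2.6, -10.3, -3.1]
opening: 0.002
```

jog_arm(
  deltas=[
    {"gripper":1,"translation":[0.001,0.01,0],"dr":[0,0,0]},
    {"gripper":1,"translation":[0,0,0],"dr":[0,0,0]},
    {"gripper":1,"translation":[0,0,0],"dr":[0,0,0]},
  ],
)

```text
clock: 17.98
eef_pos: [512.1, -244.3, 45.8]
tcp_rot: [3.138, -0.004, -0.085]
contact_force: [-3.5, -16.0, -3.2]
opening: 0.0
```

jog_arm(
  deltas=[
    {"gripper":1,"translation":[0.001,0.015,0],"dr":[0,0,0]},
    {"gripper":1,"translation":[0,0,0],"dr":[0,0,0]},
    {"gripper":1,"translation":[0,0,0],"dr":[0,0,0]},
  ],
)

```text
clock: 18.23
eef_pos: [512.5, -244.1, 46.1]
tcp_rot: [3.136, -0.005, -0.085]
contact_force: [-5.7, -23.1, -2.1]
opening: -0.004
```

jog_arm(
  deltas=[
    {"gripper":1,"translation":[0,-0.05,0],"dr":[0,0,0]},
    {"gripper":1,"translation":[0,-0.15,0],"dr":[0,0,0]},
    {"gripper":1,"translation":[0,-0.2,0.1],"dr":[0,0,0]},
    {"gripper":1,"translation":[0,-0.3,0.3],"dr":[0,0,0]},
    {"gripper":1,"translation":[0,-0.3,0.3],"dr":[0,0,0]},
    {"gripper":1,"translation":[-0.1,-0.3,0.3],"dr":[0,0,0]},
    {"gripper":1,"translation":[-0.1,-0.3,0.3],"dr":[0,0,0]},
    {"gripper":1,"translation":[-0.1,-0.3,0.2],"dr":[0,0,0]},
    {"gripper":1,"translation":[-0.1,-0.3,0.1],"dr":[0,0,0]},
    {"gripper":1,"translation":[0,0,0],"dr":[0,0,0]},
    {"gripper":1,"translation":[0,0,0],"dr":[0,0,0]},
  ],
)

```text
clock: 19.15
eef_pos: [472.3, -458.7, 202.5]
tcp_rot: [3.141, -0.004, -0.089]
contact_force: [-0.0, 1.1, -1.5]
opening: -0.0
```

```bash
python3 - <<'E'
from h import *
s=r.sense();print(s['eef_pos'],s['contact_force'])
j=r.grab_frame("scene");t=r.grab_frame("top");cv2.imwrite("pics/s7.png",j);cv2.imwrite("pics/t7.png",t)
o=np.zeros((600,800,3),np.uint8);f=lambda i,s:cv2.resize(i,s,interpolation=cv2.INTER_CUBIC)
o[:360,:480]=f(j[205:295,215:335],(480,360));o[360:,:320]=f(j,(320,240));o[:240,480:]=f(j[210:270,265:345],(320,240));o[240:540,320+80:]=f(t[228:303,302:402],(400,300))
cv2.imwrite("pics/p7.png",o)
E
```

```text
[ 472.26176069 -458.68279583  202.50425648] [-0.04796067  1.08325323 -1.54653026]
```

View pics/p7.png

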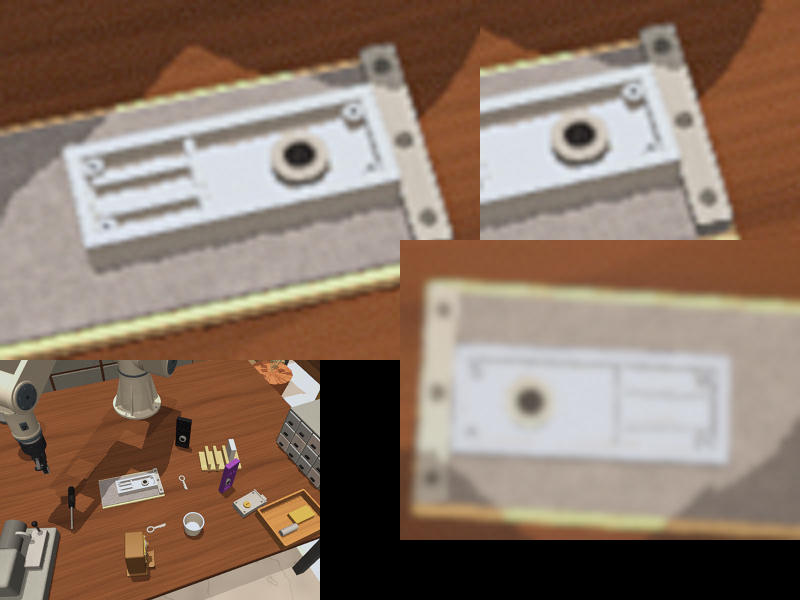

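```bash
cat > m.py <<'E'
from h import *
from scipy.ndimage import map_coordinates,gaussian_filter1d
def edge(n,img,A,B,z,half=12):
    # A,B world xy ends of expected edge; sample along normal in world plane z, strongest gradient
    A=np.array(A);B=np.array(B);t=(B-A)/np.linalg.norm(B-A);nn=np.array([-t[1],t[0]]);o=np.arange(-half,half,.25);pts=[]
    for s in np.linspace(.12,.88,60):
        P=[proj(n,[*(A+s*(B-A)+k*nn),z]) for k in o];P=np.array(P)
        v=gaussian_filter1d(map_coordinates(img,[P[:,1],P[:,0]],order=1),4);g=np.abs(np.gradient(v));i=g.argmax();pts.append(A+s*(B-A)+o[i]*nn)
    pts=np.array(pts);d=(pts-A)@nn;s=(pts-A)@t;m=np.abs(d-np.median(d))<2.5
    p=np.polyfit(s[m],d[m],1);return np.degrees(np.arctan(p[0])),np.polyval(p,s.mean()),m.sum(),np.std(d[m]-np.polyval(p,s[m]))
bx=np.array([-.086,-.996]);by=np.array([.996,-.086]);S=np.array([522.4,-77.]);
M=np.array([518.,-77.])-0
for n,f in(("top","t7"),("scene","s7")):
    img=cv2.cvtColor(cv2.imread(f"pics/{f}.png"),cv2.COLOR_BGR2GRAY).astype(float)
    print(n)
    for name,a,b,z in[("plate +y side",31,31,33),("plate -y side",-31,-31,33)]:
        print(name,edge(n,img,M+a*by,M+b*by+160*bx,z))
    print("plate far end",edge(n,img,M+160*bx-31*by,M+160*bx+31*by,33))
    print("plate low end",edge(n,img,M-31*by,M+31*by,33,6))
    for q in(-64,64):print("felt side",q,edge(n,img,S+q*by,S+q*by+229*bx,13,5))
    print("bar outer",edge(n,img,S-18*bx-70*by,S-18*bx+70*by,25,6))
E
python3 m.py
```

```text
topTraceback (most recent call last):
  File "m.py", line 17, in <module>
    print(name,edge(n,img,M+a*by,M+b*by+160*bx,z))
               ~~~~^^^^^^^^^^^^^^^^^^^^^^^^^^^^^^
  File "m.py", line 7, in edge
    P=[proj(n,[*(A+s*(B-A)+k*nn),z]) for k in o];P=np.array(P)
       ~~~~^^^^^^^^^^^^^^^^^^^^^^^^^
  File "h.py", line 7, in proj
    c=r.calibration(n); q=np.linalg.inv(c["world_from_camera"])@np.append(p,1); q=c["mtx"]@q[:3]; return q[:2]/q[2]
ValueError: time passes only in moves, steps and waits
```

```bash
sed -i 's/^from rig import r/from rig import r\nfrom functools import lru_cache\n@lru_cache\ndef cal(n): return r.calibration(n)/; s/c=r.calibration(n)/c=cal(n)/' h.py; python3 m.py
```

```text
top
plate +y side (np.float64(0.9217007087084287), np.float64(6.116666666666685), np.int64(60), np.float64(0.33317897231680194))
plate -y side (np.float64(0.963992242628464), np.float64(5.320833333333319), np.int64(60), np.float64(0.3029608330376242))
plate far end (np.float64(0.0014954658464820206), np.float64(0.304166666666665), np.int64(60), np.float64(0.2665036121913579))
plate low end (np.float64(3.0722913054708), np.float64(-0.34829267517946705), np.int64(54), np.float64(0.23352329909243547))
felt side -64 (np.float64(-0.03050140533654992), np.float64(-3.4583333333333246), np.int64(60), np.float64(0.10012360765377835))
felt side 64 (np.float64(-0.21620807094399855), np.float64(0.8000000000000289), np.int64(60), np.float64(0.403042589766273))
bar outer (np.float64(-0.1525442772105811), np.float64(2.945833333333333), np.int64(60), np.float64(0.3499253047265423))
scene
plate +y side (np.float64(0.9295749526868265), np.float64(4.670474586182655), np.int64(47), np.float64(0.29328526301396907))
plate -y side (np.float64(0.20705647982081793), np.float64(10.272613017661701), np.int64(46), np.float64(0.15855722354376012))
plate far end (np.float64(1.802134838767031), np.float64(1.0864639455362235), np.int64(51), np.float64(0.2587087657510328))
plate low end (np.float64(0.5166454167665251), np.float64(-4.409508406559194), np.int64(44), np.float64(0.17200862255708418))
felt side -64 (np.float64(-0.07139485219545326), np.float64(-2.929166666666658), np.int64(60), np.float64(0.26278867627713354))
felt side 64 (np.float64(-0.10783449730557625), np.float64(2.9875000000000163), np.int64(60), np.float64(0.18814017323438584))
bar outer (np.float64(-0.2783752163235692), np.float64(2.104166666666667), np.int64(60), np.float64(0.28227532181549436))
```

jog_arm(
  deltas=[
    {"gripper":1,"translation":[0.067,0.3,-0.07],"dr":[0,0,0]},
    {"gripper":1,"translation":[0.067,0.3,-0.1],"dr":[0,0,0]},
    {"gripper":1,"translation":[0.067,0.3,-0.1],"dr":[0,0,0]},
    {"gripper":1,"translation":[0.067,0.3,-0.1],"dr":[0,0,0]},
    {"gripper":1,"translation":[0.067,0.3,-0.2],"dr":[0,0,0]},
    {"gripper":1,"translation":[0.067,0.3,-0.3],"dr":[0,0,0]},
    {"gripper":1,"translation":[0,0.05,-0.35],"dr":[0,0,0]},
    {"gripper":1,"translation":[0,0.07,-0.25],"dr":[0,0,0]},
    {"gripper":1,"translation":[0,0.08,-0.1],"dr":[0,0,0]},
    {"gripper":1,"translation":[0,0.07,0],"dr":[0,0,0]},
    {"gripper":1,"translation":[0,0,0],"dr":[0,0,0]},
    {"gripper":1,"translation":[0,0,0],"dr":[0,0,0]},
  ],
)

```text
clock: 20.25
eef_pos: [513.9, -250.5, 47.0]
tcp_rot: [3.141, -0.004, -0.086]
contact_force: [0.3, -0.9, 1.0]
opening: -0.002
```

jog_arm(
  deltas=[
    {"gripper":1,"translation":[0,0.02,0],"dr":[0,0,0]},
    {"gripper":1,"translation":[0,0.02,0],"dr":[0,0,0]},
    {"gripper":1,"translation":[0,0.02,0],"dr":[0,0,0]},
    {"gripper":1,"translation":[0,0,0],"dr":[0,0,0]},
    {"gripper":1,"translation":[0,0,0],"dr":[0,0,0]},
  ],
)

```text
clock: 20.67
eef_pos: [513.1, -244.8, 46.2]
tcp_rot: [3.141, -0.003, -0.087]
contact_force: [0.7, -0.5, 0.9]
opening: 0.001
```

Now press lightly, then drag the free end toward -x.

jog_arm(
  deltas=[
    {"gripper":1,"translation":[0,0.015,0],"dr":[0,0,0]},
    {"gripper":1,"translation":[0,0.01,0],"dr":[0,0,0]},
    {"gripper":1,"translation":[0,0,0],"dr":[0,0,0]},
  ],
)

```text
clock: 20.92
eef_pos: [513.3, -244.4, 46.2]
tcp_rot: [3.138, -0.004, -0.085]
contact_force: [-3.2, -15.5, 0.6]
opening: 0.003
```

jog_arm(
  deltas=[
    {"gripper":1,"translation":[-0.01,0,0],"dr":[0,0,0]},
    {"gripper":1,"translation":[0,0,0],"dr":[0,0,0]},
    {"gripper":1,"translation":[0,0,0],"dr":[0,0,0]},
  ],
)

```text
clock: 21.17
eef_pos: [512.5, -244.3, 46.2]
tcp_rot: [3.139, -0.005, -0.086]
contact_force: [-2.2, -13.1, 0.1]
opening: -0.002
```

jog_arm(
  deltas=[
    {"gripper":1,"translation":[-0.01,0,0],"dr":[0,0,0]},
    {"gripper":1,"translation":[0,0,0],"dr":[0,0,0]},
    {"gripper":1,"translation":[0,0,0],"dr":[0,0,0]},
  ],
)

```text
clock: 21.42
eef_pos: [511.6, -244.2, 46.2]
tcp_rot: [3.139, -0.005, -0.086]
contact_force: [-0.3, -12.1, 0.6]
opening: 0.001
```

jog_arm(
  deltas=[
    {"gripper":1,"translation":[-0.01,0,0],"dr":[0,0,0]},
    {"gripper":1,"translation":[0,0,0],"dr":[0,0,0]},
    {"gripper":1,"translation":[0,0,0],"dr":[0,0,0]},
  ],
)

```text
clock: 21.67
eef_pos: [510.7, -244.0, 46.2]
tcp_rot: [3.139, -0.005, -0.086]
contact_force: [-0.5, -10.1, 0.4]
opening: 0.003
```

jog_arm(
  deltas=[
    {"gripper":1,"translation":[-0.002,0.015,0],"dr":[0,0,0]},
    {"gripper":1,"translation":[0,0,0],"dr":[0,0,0]},
    {"gripper":1,"translation":[0,0,0],"dr":[0,0,0]},
  ],
)

```text
clock: 21.92
eef_pos: [510.5, -243.8, 46.3]
tcp_rot: [3.137, -0.005, -0.085]
contact_force: [-3.9, -19.1, -2.2]
opening: 0.0
```

jog_arm(
  deltas=[
    {"gripper":1,"translation":[0,-0.05,0],"dr":[0,0,0]},
    {"gripper":1,"translation":[0,-0.15,0],"dr":[0,0,0]},
    {"gripper":1,"translation":[0,-0.2,0.1],"dr":[0,0,0]},
    {"gripper":1,"translation":[0,-0.3,0.3],"dr":[0,0,0]},
    {"gripper":1,"translation":[0,-0.3,0.3],"dr":[0,0,0]},
    {"gripper":1,"translation":[-0.1,-0.3,0.3],"dr":[0,0,0]},
    {"gripper":1,"translation":[-0.1,-0.3,0.3],"dr":[0,0,0]},
    {"gripper":1,"translation":[-0.1,-0.3,0.2],"dr":[0,0,0]},
    {"gripper":1,"translation":[-0.1,-0.3,0.1],"dr":[0,0,0]},
    {"gripper":1,"translation":[0,0,0],"dr":[0,0,0]},
    {"gripper":1,"translation":[0,0,0],"dr":[0,0,0]},
  ],
)

```text
clock: 22.83
eef_pos: [469.8, -459.0, 202.6]
tcp_rot: [3.141, -0.004, -0.089]
contact_force: [0.7, 0.8, -0.4]
opening: 0.002
```

```bash
python3 - <<'E'
from h import *
s=r.sense();print(s['eef_pos'],s['contact_force'])
j=r.grab_frame("scene");t=r.grab_frame("top");cv2.imwrite("pics/s8.png",j);cv2.imwrite("pics/t8.png",t)
o=np.zeros((360,800,3),np.uint8);f=lambda i,s:cv2.resize(i,s,interpolation=cv2.INTER_CUBIC)
o[:300,:400]=f(j[210:270,265:345],(400,300));o[:300,400:]=f(t[228:303,302:402],(400,300))
cv2.imwrite("pics/p8.png",o)
E
sed -i 's/t7/t8/;s/s7/s8/' m.py; python3 m.py | sed 's/np.float64//g'
```

```text
[ 469.78099169 -458.95429322  202.63499662] [ 0.72086632  0.8033678  -0.42762516]
top
plate +y side ((0.03959868309747802), (4.745833333333343), np.int64(60), (0.2965065531162448))
plate -y side ((-0.042689310919733436), (3.8291666666666564), np.int64(60), (0.3167293758560731))
plate far end ((0.19989312384312963), (0.7291666666666655), np.int64(60), (0.1305012993410297))
plate low end ((0.9217186867476834), (-0.08061724689875954), np.int64(36), (0.5476577709789601))
felt side -64 ((-0.0344153015936317), (-3.4541666666666573), np.int64(60), (0.0917421510923679))
felt side 64 ((-0.2426601950279321), (0.7916666666666943), np.int64(60), (0.4049444433019079))
bar outer ((-0.14349320863052933), (2.9499999999999975), np.int64(60), (0.3411535486040115))
scene
plate +y side ((-0.10592797366734111), (3.1974699275623264), np.int64(48), (0.3045931166145291))
plate -y side ((-0.07243658836253203), (9.779166666666661), np.int64(60), (0.22414110522137162))
plate far end ((0.2612872078855131), (1.4887083911929215), np.int64(51), (0.2511057999151856))
plate low end ((-0.13241909564771953), (-4.182946435443592), np.int64(51), (0.2556994953466406))
felt side -64 ((-0.051555463693027014), (-2.8833333333333253), np.int64(60), (0.29739502345416274))
felt side 64 ((-0.13401700497479957), (2.9791666666666847), np.int64(60), (0.21135575034299164))
bar outer ((-0.2925034572183985), (2.1125), np.int64(60), (0.2670431151164729))
```

View pics/p8.png

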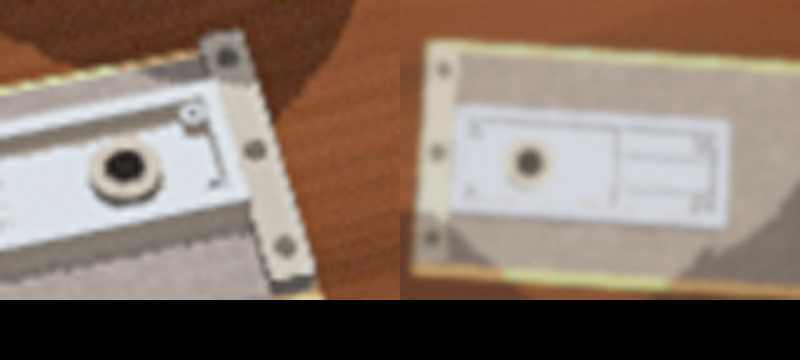

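```bash
python3 -c "
from rig import r
print(r.sense()['contact_force']);print(r.sign_off())"
```

```text
[-0.56171851  1.07753794 -0.12788051]
the job is handed in; nothing more can be done
None
```

The taller faceplate now lies flat on its face on the felt, with its lower edge against the stop bar. I handed the job in at about 23 s.

- **Placing:** I lifted the plate straight up out of the slot and set its lower edge on the felt about 35 mm in front of the bar, with the front turned away from it. I then tipped it down in grip, in 3° steps, and slid it back until it met the bar.
- **A check that failed:** after I let go and pushed the free end once, the camera check showed the plate about 1° out of square. I pressed on its free end with the closed fingers, drew that end 2–3 mm sideways and pushed it home again.
- **Last checks:**
    - The plate's long sides are within about 0.2° of the board's edges in both camera views.
    - The line fits on the plate's short ends were noisier. The worst read about 0.9° at the lower end in the top view, where many points were rejected. I trusted the long sides.
    - The final push met firm resistance (about 19 N) with almost no movement.
    - The arm is well clear and the gripper touches nothing.
- **Other objects:** an overview picture taken before the final squaring push showed nothing else disturbed. I did not measure the other objects' positions or take another overview after that push.

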